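# Dial up source five on the routing panel and take it

## Task

On the flat desktop routing panel, put source five through: with a fingertip, flick the edge of the source wheel (the cogged thumbwheel in the middle of the panel, next to the square key) click by click until its pointer rests at the fifth of its six marks, counted from the left, and only then press the square take key right down and let it come up again. Leave the other wheel (the destination) at its present mark, do not lift the panel or shove it along, and leave the things lying round it where they are.

Things in the scene. Friction and masses are not known exactly. Their poses are not given: they have to be found in the camera images.
- panel: Desktop routing panel, loose on rubber feet (2.4 kg): dark case, aluminium face plate, 156 deep (x) x 256 wide (y) x 64 mm high. Origin: centre of its underside; x points from its front to its back, y to its left, z up. Face plate 62 mm above the underside. In one row, 22 mm in front of the centre, from left to right: destination wheel, source wheel, take key.
- source_axle (a point): Centre of the source wheel on its axle, which runs along the panel's y; fixed to the panel at x -22, y -30, z 50 mm, 12 mm below the face plate. Wheel 20 mm wide: a drum of radius 21 mm with six grip lugs, round-topped bars 6 mm thick across the wheel, 60 degrees apart, tips 38 mm from the axle.
- source_wheel (a joint): Wheel angle in rad; grows as the upper edge is pushed away from the robot, to the panel's back (+x). Clicks 1.047 apart: first mark 0, fifth 4.189, sixth 5.236; end stops just beyond the first and sixth. A sprung roller draws it into the nearest click: a lug pushed past the top (about 2 N) snaps on to the next click by itself.
- source_front_gap (a point): Free point fixed to the panel, 40 mm in front of the axle and 20 mm above it. At rest in any click two lugs stand up, 17.5 mm in front of and behind the axle, tips 33 mm above it, 29 mm free between the tips. A fingertip put at this point, on the robot's side of the front lug, and moved to the panel's back, rising to 29 mm above the axle as it gets there, carries the lug over the top.
- source_pointer_tip (a point): Tip of the source wheel's white pointer, at the front of the black scale behind the wheel, where six white marks stand 15 mm apart in a row along y. It moves one mark to the right (-y of the panel) per click of the wheel; at the first (leftmost) mark it is 37.5 mm left of the wheel's middle, at the fifth mark 22.5 mm right of it.
- dest_wheel (a joint): Angle of the destination wheel, an identical wheel with its own scale, 100 mm to the left of the source wheel. To be left alone.
- dest_lug (a point): A point on one grip lug of the destination wheel, 35 mm from its axle; it turns with the wheel (so it may lie inside the panel).
- take_key (a joint): Travel of the take key in m: 0 up, 0.005 fully down. It springs back by itself; it starts to move at 2 N and is fully down at 4 N.
- take_key_top (a point): Centre of the top of the square take key (26 x 22 mm), 15 mm above the face plate, right of the source wheel (68.5 mm from the wheel's middle); it moves straight down with the key.
- cassette_2: Loose cream audio cassette, 64 x 100 x 12 mm, in front of the panel; origin at the centre of its underside. To be left alone.
- usb_stick: Loose memory stick on a key ring, 95 x 27 x 14 mm, in front of the panel on the right; origin at the centre of its underside. To be left alone.
- pencil: Loose pencil, 123 mm long, left of the panel; origin at the centre of its underside. To be left alone.
- sticky_pad: Loose block of sticky notes, 76 x 76 x 14 mm, behind the panel; origin at the centre of its underside. To be left alone.

How it is judged:
By the outcome, as a careful person would: the job done as asked, in the order asked, and still so for the second after the job is handed in, with the robot touching nothing.
It also fails if it takes over 51 s, if anything falls off the work surface, if the arm or the gripper's body presses on something with over 40 N, if the wrist force passes 120 N, or if a joint passes its speed limit or range.

## Robot

A 6-joint arm with a two-finger parallel gripper is mounted at the origin on a cart in front of the work surface, level with it; the furniture and walls round the work are solid. World frame = base frame: x ahead of the robot, y to its left, z up, the work surface at z = 0. Lengths are in m, angles in degrees, forces in N, time in s.
With the tool pointing down it reaches from about 0.375 to 0.9 m from the base axis. Payload 3.1 kg.
Tool frame: the origin (TCP) lies on the centre line of the jaws, within the pads' length; the fingertips stand 25 mm ahead of it and the grasp point (between the pads) lies 6 mm ahead of it; z points along the fingers, y is the line along which they close (so a half turn about z gives the same grasp; the last joint's range is limited). The gripper opens to 87 mm and grips with 3 to 60 N. Pads are 19 mm wide; open, the fingers measure 117 mm over their backs; the gripper's body (75 mm by 190 mm) begins 51 mm behind the grasp point.
Start: joints at [-80.873, 30.224, 82.088, -0, 67.689, -10.227], TCP at [0.207, -0.59, 0.248] pointing down, gripper open.
Joint ranges: [-176.69, 176.69], [-43.24, 126.21], [12.49, 139.97], [-82, 262], [0, 151.66], [-163.58, 163.58]. Speed limits (degrees/s): [159.86, 159.86, 180, 180, 180, 180].

## Interface

Orientations are given as a 3x3 rotation matrix whose columns are the frame's x, y, z axes.
In Python, from rig import * gives the robot as it stands.
- The arm moves only by the tool step_arm, never from a script. Its argument "steps" is a list of rows, each a list of 7 numbers: the shift along the tool's x, y, z normalised to -1 to 1, where 1 is 0.3 m, then the turn, a rotation vector about the tool's x, y, z normalised to -1 to 1, where 1 is 45 degrees, then the gripper's target within -1 to 1 (shut at 1, half-way at 0, fully open at -1). A call has 1 to 8 rows; each row is the pose to reach, as a shift and turn from the pose commanded when the call began, along the tool's axes at that moment; what a row does not reach only later rows make up. A row lasts 1/12 s, in which the tool goes at most 41.7 mm and 7.16 degrees, less where a joint would pass 70% of its speed; a pose out of reach is approached as far as the arm can. A call with a number of a shift or a turn outside -1 to 1 is refused whole. A call with a gripper value outside its range is refused whole. The fingers move at their own pace and stop on an object; the grip force is fixed at half the most. Time passes only in rows, so rows that repeat a pose let the fingers close. It gives the time, the measured TCP pose, the force, the opening and the grip force at its end, in the units of the state.
- read_state(): the state, without advancing time (a new reading comes with each control period).
- capture(name): name is "scene" or "side" or "wrist"; returns a dict with "image" (384x512x3 uint8, red, green, blue), "vertical_fov" (degrees; the focal length in pixels is half the picture's height over the tangent of half this angle, whatever the lens; pixels are square), "cx", "cy" (the principal point, pixels), "world_from_camera" (4x4, takes a point from camera to world coordinates); the wrist camera has in their place "T_tool_cam" (4x4, takes a point from camera to tool coordinates, whose origin is the TCP and whose axes are the flange's). Camera axes: x right, y down, z forward; pixel columns grow to the right and rows downward; lengths in m; the calibration is good to about 2 mm. The wrist camera is an equidistant fisheye: a pixel r from the principal point sees the ray r / f radians off the axis. A picture is of the moment at which its call begins: read the wrist's pose just before it. There is no depth.
- hand_in(): hands the job in; it is judged then, once.
The state is a dict: "time_s": time; "joint_positions": joint angles; "qvel": joint speeds; "tau": joint torques, N m; "position": TCP position; "tcp_rot": TCP orientation; "force": force on the tool from outside, world axes, zero at the start; "moment": the same for the moment, N m; "opening": opening from 0.0 (shut) to 1.0 (fully open); "grasp_force": force on a finger pad.
Only numpy, scipy, OpenCV 4.12 (cv2) and the standard library are available. Lean on these libraries where they do the work, as an engineer would, in place of code of your own. Each camera call takes 0.05 s, during which the arm holds its last target. There are 200 camera calls.

## Working session

There is one attempt and no reset: what is moved stays moved. The work goes in short steps, Python scripts to look and compute and a tool call to move; the robot and the scene stay as the last step left them, time stands still between calls to the robot, and variables do not carry over. Pictures are saved under pics/ and viewed, at most 10 in all, crops included, and the job is handed in when it is done.

Besides the shell and the picture viewer there is one more tool, called as a command line: name --pt "numbers of a row" for each row, then --argument value for the rest. step_arm: Moves the arm, as the interface text tells. Scaled input: -1 to 1 covers 0.3 m each way for a shift and 45 degrees each way for a turn. Its arguments: {"type":"object","properties":{"steps":{"type":"array"}},"required":["steps"]}

```bash
mkdir -p pics
python3 - <<'E'
from rig import *
import cv2,pickle,numpy as np
d={}
for n in("scene","side"):
    c=capture(n);d[n]=c;print(n,c["vertical_fov"],c["cx"],c["cy"],np.round(c["world_from_camera"],3).tolist())
pickle.dump(d,open("c.pkl","wb"))
im=np.vstack([cv2.resize(d[n]["image"],(512,384)) for n in d])
for n in d: cv2.imwrite(f"pics/{n}0.png",cv2.resize(d[n]["image"][...,::-1],(800,600),interpolation=cv2.INTER_CUBIC))
s=read_state();print(s["time_s"],s["position"],s["tcp_rot"],s["force"])
E
```

```text
scene 57.69593979295953 255.27191692327096 191.95174647501972 [[-0.467, -0.617, 0.633, 0.037], [-0.884, 0.329, -0.331, 0.642], [-0.004, -0.715, -0.699, 0.677], [0.0, 0.0, 0.0, 1.0]]
side 47.15634037885101 249.10382145102443 194.12510060609426 [[-0.998, -0.035, 0.052, 0.544], [-0.062, 0.627, -0.776, 1.12], [-0.005, -0.778, -0.628, 0.707], [0.0, 0.0, 0.0, 1.0]]
0.1 [ 0.20707707 -0.58906795  0.24668313] [[ 9.43490194e-01  3.31400315e-01 -2.92988936e-04]
 [ 3.31400262e-01 -9.43488376e-01  1.88462571e-03]
 [ 3.48133898e-04 -1.87522248e-03 -9.99998181e-01]] [ 1.26472578  0.02941686 -0.44020224]
```

View pics/scene0.png

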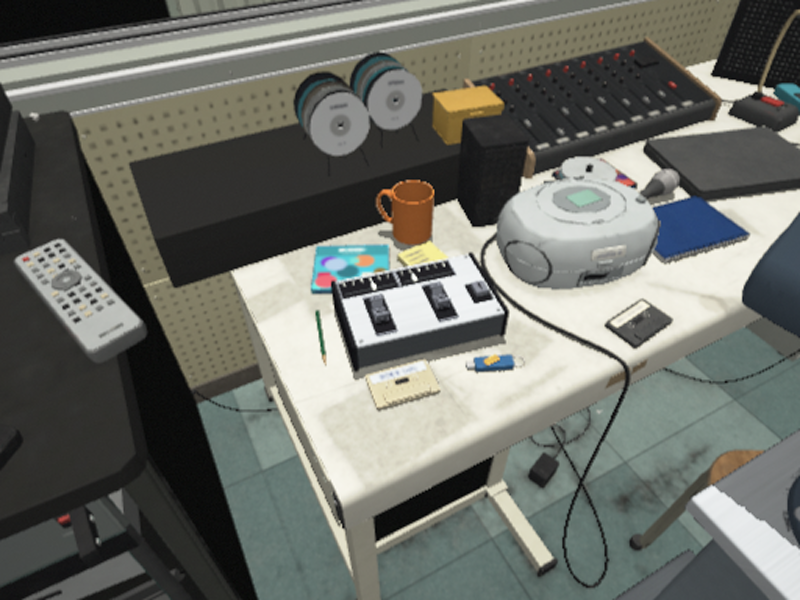

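View pics/side0.png

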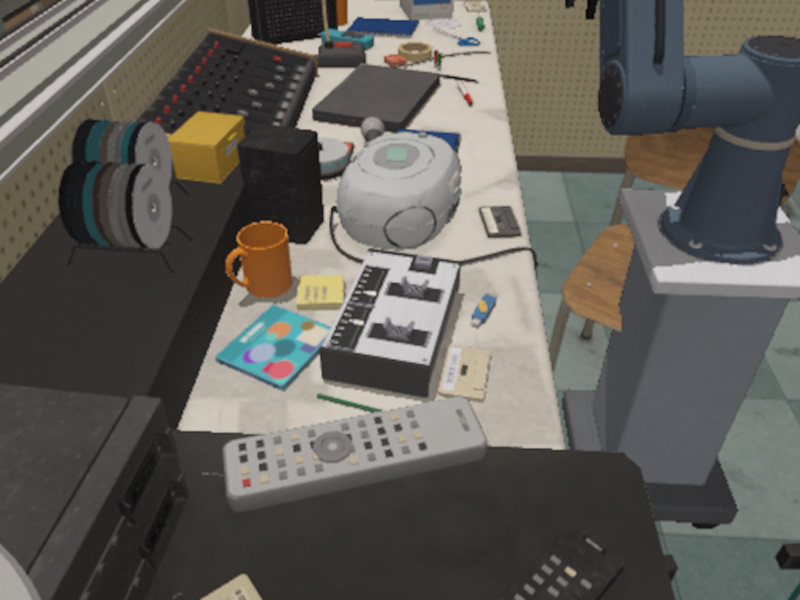

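The scene view shows the panel (face corners at about (335,296), (472,257), (507,315), (357,350) in the 800-px picture) with two wheels and the key. The boombox is close on its right. The side view shows the same face at (324,350), (432,360), (460,262), (370,252).

```bash
cat > h.py <<'E'
import numpy as np,pickle,cv2
def ray(c,u,v):
    f=192/np.tan(np.radians(c["vertical_fov"]/2));T=np.array(c["world_from_camera"])
    return T[:3,3],T[:3,:3]@np.array([(u-c["cx"])/f,(v-c["cy"])/f,1])
def onz(c,u,v,z):
    o,d=ray(c,u,v);return o+d*(z-o[2])/d[2]
def two(c1,p1,c2,p2):
    o1,d1=ray(c1,*p1);o2,d2=ray(c2,*p2);s=np.linalg.lstsq(np.c_[d1,-d2],o2-o1,rcond=None)[0]
    a,b=o1+d1*s[0],o2+d2*s[1];return (a+b)/2,np.linalg.norm(a-b)
E
python3 - <<'E'
from h import *
d=pickle.load(open("c.pkl","rb"));S,D=d["scene"],d["side"];k=.64
P=dict(BL=((335,296),(324+23,336)),FL=((357,350),(432,360)),FR=((507,315),(460,262)),BR=((472,257),(370,252)))
for n,(a,b) in P.items(): print(n,onz(S,a[0]*k,a[1]*k,.062).round(3),onz(D,b[0]*k,b[1]*k,.062).round(3))
print("key",onz(S,480*k,288*k,.077).round(3),onz(D,425*k,262*k,.077).round(3))
for n,a,b in(("boom lid",(583,199),(398,153)),): print(n,two(S,np.array(a)*k,D,np.array(b)*k))
a=S["image"][155:240,205:335,::-1];b=D["image"][150:255,200:300,::-1]
a=cv2.resize(a,(780,510),interpolation=cv2.INTER_CUBIC);cv2.imwrite("pics/z1.png",a)
b=cv2.resize(b,(571,600),interpolation=cv2.INTER_CUBIC);cv2.imwrite("pics/z2.png",b)
E
```

```text
BL [0.65  0.438 0.062] [0.652 0.4   0.062]
FL [0.529 0.454 0.062] [0.531 0.442 0.062]
FR [0.484 0.217 0.062] [0.49  0.211 0.062]
BR [0.628 0.187 0.062] [0.637 0.191 0.062]
key [0.543 0.229 0.077] [0.546 0.236 0.077]
boom lid (array([ 0.60175302, -0.02077909,  0.13366753]), np.float64(0.002280636393323888))
```

View pics/z1.png

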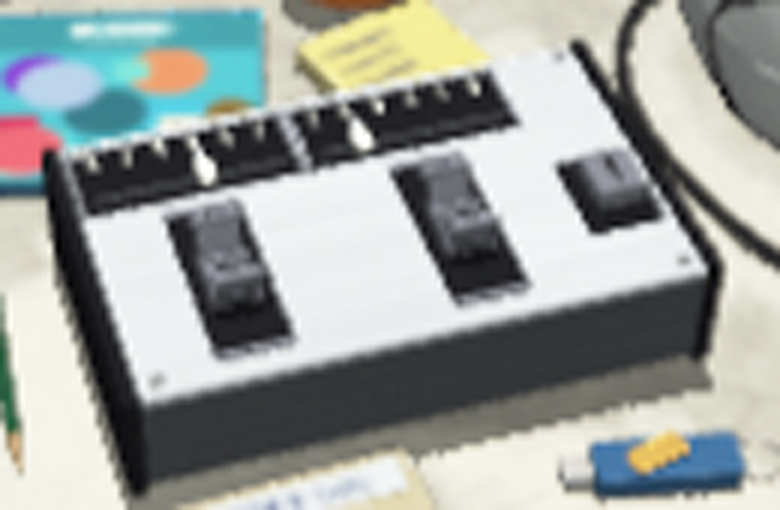

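View pics/z2.png

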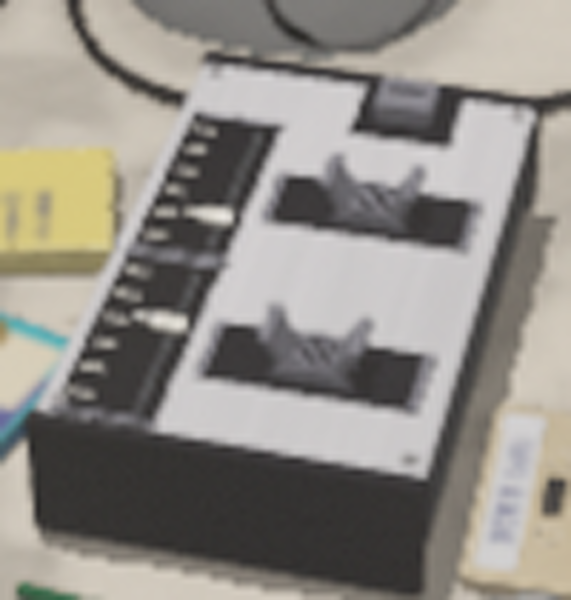

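The crops show the source pointer at the 2nd mark ((355,118) in the scene crop, between the 1st mark at 313 and the 3rd at 378; the side crop agrees). That means 3 clicks. The destination pointer is at its 4th mark. I'll locate the panel from the wheel slots.

Run:
```python
from h import *
from rig import *
d=pickle.load(open("c.pkl","rb"));S,D=d["scene"],d["side"]
A=dict(src=[(395,172),(460,155),(528,290),(462,303)],dst=[(168,212),(240,200),(298,340),(222,355)])
B=dict(src=[(278,178),(480,203),(465,247),(265,218)],dst=[(218,322),(438,355),(415,410),(200,372)])
R={}
for n in A:
    a=np.mean([onz(S,205+u/6,155+v/6,.062) for u,v in A[n]],0);b=np.mean([onz(D,200+u/5.71,150+v/5.71,.062) for u,v in B[n]],0)
    print(n,a.round(4),b.round(4));R[n]=(a+b)/2
e=(R["dst"]-R["src"])[:2];print("dist",np.linalg.norm(e)); ey=e/np.linalg.norm(e);ex=np.array([ey[1],-ey[0]])
print("yaw",np.degrees(np.arctan2(ex[1],ex[0])))
s=R["src"][:2]
s=((R["src"]+R["dst"])[:2]/2)-50*ey/1000
print("axle",s,"ctr",s+.022*ex+.03*ey,"gap",s-.04*ex,"key",s-.0685*ey)
T=read_state();Rt=np.array(T["tcp_rot"]);
# target frame: z down, tool x along ex or -ex
for sg in(1,-1):
    x=np.r_[sg*ex,0];z=np.array([0,0,-1.]);G=np.c_[x,np.cross(z,x),z]
    from scipy.spatial.transform import Rotation as Ro
    print("rotvec/45",np.degrees(Ro.from_matrix(Rt.T@G).as_rotvec())/45)
p=np.r_[s-.04*ex,.25]; print("shift tool /0.3",Rt.T@(p-T["position"])/.3, T["joint_positions"])
```

```text
src [0.5589 0.2935 0.062 ] [0.5607 0.2945 0.062 ]
dst [0.5797 0.3903 0.062 ] [0.5785 0.3919 0.062 ]
dist 0.09901153336411048
yaw -11.225344746164456
axle [0.55970469 0.29351907] ctr [0.58712386 0.31866244] gap [0.52046993 0.3013058 ] key [0.54636992 0.22632953]
rotvec/45 [-2.44894844e-03  2.04455412e-04  6.79536512e-01]
rotvec/45 [-2.73111980e-04 -3.27131060e-03 -3.32046197e+00]
shift tool /0.3 [ 1.96918113 -2.4540167  -0.00576887] [-8.08718214e+01  3.02729499e+01  8.21479088e+01  6.01081840e-04
  6.76884181e+01 -1.02258578e+01]
```

step_arm --pt "0.9 -0.6 0 0 0 0.68 1" --pt "0.9 -0.6 0 0 0 0.68 1" --pt "0.9 -0.6 0 0 0 0.68 1" --pt "0.9 -0.6 0 0 0 0.68 1" --pt "0.9 -0.6 0 0 0 0.68 1" --pt "0.9 -0.6 0 0 0 0.68 1" --pt "0.9 -0.6 0 0 0 0.68 1" --pt "0.9 -0.6 0 0 0 0.68 1"

```text
time_s: 0.77
position: [0.4031, -0.3275, 0.2472]
tcp_rot: [[0.981, -0.194, -0.0], [-0.194, -0.981, 0.002], [-0.001, -0.001, -1.0]]
force: [-0.1, -0.5, -0.2]
opening: 0.483
grasp_force: 0.0
```

step_arm --pt "-0.1 -1 0 0 0 0 1" --pt "-0.1 -1 0 0 0 0 1" --pt "-0.1 -1 0 0 0 0 1" --pt "-0.1 -1 0 0 0 0 1" --pt "-0.1 -1 0 0 0 0 1" --pt "-0.1 -1 0 0 0 0 1" --pt "-0.1 -1 0 0 0 0 1" --pt "-0.1 -1 0 0 0 0 1"

```text
time_s: 1.43
position: [0.4297, -0.025, 0.2472]
tcp_rot: [[0.982, -0.19, -0.002], [-0.19, -0.982, 0.003], [-0.003, -0.002, -1.0]]
force: [-0.1, -0.2, 0.5]
opening: 0.009
grasp_force: 0.0
```

step_arm --pt "0.1 -1 0 0 0 0 1" --pt "0.1 -1 0 0 0 0 1" --pt "0.1 -1 0 0 0 0 1" --pt "0.1 -1 0 0 0 0 1" --pt "0.1 -1 0 0 0 0 1" --pt "0.1 -1 0 0 0 0 1" --pt "0.1 -1 0 0 0 0 1" --pt "0.1 -1 0 0 0 0 1"

```text
time_s: 2.1
position: [0.5211, 0.2633, 0.2474]
tcp_rot: [[0.982, -0.191, 0.003], [-0.191, -0.982, 0.003], [0.002, -0.004, -1.0]]
force: [0.7, -0.7, 0.3]
opening: 0.005
grasp_force: 0.0
```

```bash
cat >> h.py <<'E'
def wray(c,s,u,v):
    f=192/np.tan(np.radians(c["vertical_fov"]/2));dx,dy=u-c["cx"],v-c["cy"];r=np.hypot(dx,dy);t=r/f
    d=np.array([np.sin(t)*dx/r,np.sin(t)*dy/r,np.cos(t)])
    T=np.eye(4);T[:3,:3]=s["tcp_rot"];T[:3,3]=s["position"];T=T@np.array(c["T_tool_cam"]);return T[:3,3],T[:3,:3]@d
def wz(c,s,u,v,z):
    o,d=wray(c,s,u,v);return o+d*(z-o[2])/d[2]
def snap(n):
    from rig import read_state,capture
    s=read_state();c=capture("wrist");pickle.dump((s,c),open(n+".pkl","wb"));return s,c
E
python3 - <<'E'
from h import *
s,c=snap("w1");print(s["position"],c["vertical_fov"],c["cx"],c["cy"],np.round(c["T_tool_cam"],3).tolist())
cv2.imwrite("pics/w1.png",cv2.resize(c["image"][...,::-1],(800,600),interpolation=cv2.INTER_CUBIC))
E
```

```text
[0.52108998 0.2632692  0.24740911] 65.70646984690485 253.18636695567008 190.29509207094188 [[-0.0, -0.966, -0.258, 0.071], [1.0, -0.0, 0.001, -0.001], [-0.001, -0.258, 0.966, -0.138], [0.0, 0.0, 0.0, 1.0]]
```

View pics/w1.png

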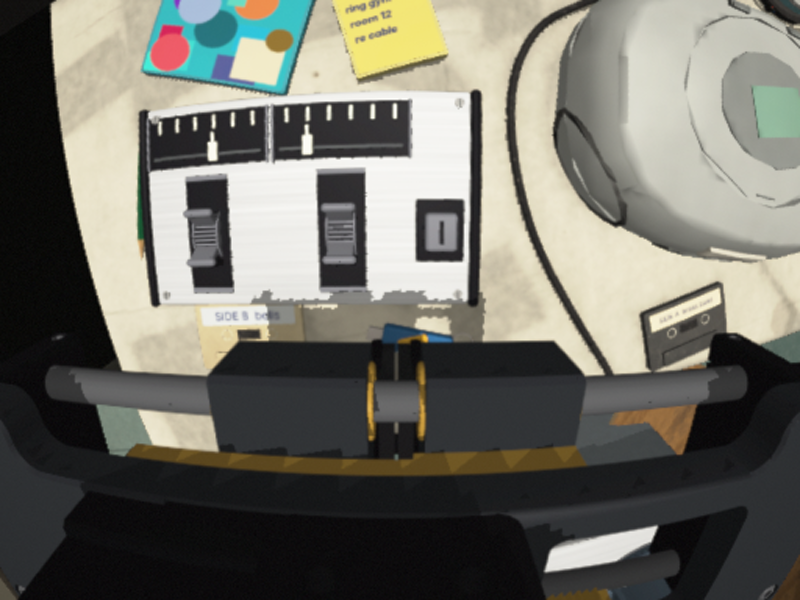

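The wrist view confirms the source pointer at its 2nd mark (307,140) and the destination at its 4th (212,150). Source slot corners are (318,170), (365,170), (366,290), (320,290), and the key is at (440,231).

Run:
```python
from h import *
s,c=pickle.load(open("w1.pkl","rb"));k=.64
m=lambda q,z:np.mean([wz(c,s,u*k,v*k,z) for u,v in q],0)
src=m([(318,170),(365,170),(366,290),(320,290)],.062);dst=m([(187,177),(228,175),(232,292),(194,294)],.062);kr=m([(417,199),(462,199),(464,260),(417,260)],.062)
print(src,dst,kr,"keytop",wz(c,s,440*k,231*k,.077))
e=(dst-kr)[:2];print(np.linalg.norm(e),np.linalg.norm((dst-src)[:2]));ey=e/np.linalg.norm(e);print("yaw",np.degrees(np.arctan2(-ey[0],ey[1])))
print("lug bars",[wz(c,s,u*k,v*k,.083) for u,v in((338,209),(341,262))])
```

```text
[0.56108496 0.29502128 0.062     ] [0.57936083 0.39366071 0.062     ] [0.54865385 0.2271876  0.062     ] keytop [0.54972054 0.22851784 0.077     ]
0.16928146790551352 0.10031821516840457
yaw -10.451083679791084
lug bars [array([0.57758717, 0.29157188, 0.083     ]), array([0.54269739, 0.29707311, 0.083     ])]
```

step_arm --pt "-0.024 -0.127 0.1 0 0 0 1" --pt "-0.024 -0.127 0.2 0 0 0 1" --pt "-0.024 -0.127 0.3 0 0 0 1" --pt "-0.024 -0.127 0.4 0 0 0 1" --pt "-0.024 -0.127 0.4 0 0 0 1" --pt "-0.024 -0.127 0.4 0 0 0 1"

```text
time_s: 2.65
position: [0.5183, 0.2951, 0.1261]
tcp_rot: [[0.981, -0.196, -0.005], [-0.196, -0.981, -0.002], [-0.005, 0.003, -1.0]]
force: [0.1, 0.3, 0.4]
opening: 0.004
grasp_force: 0.0
```

Run:
```python
from h import *
s,c=snap("w2")
cv2.imwrite("pics/w2.png",cv2.resize(c["image"][...,::-1],(800,600),interpolation=cv2.INTER_CUBIC))
```

```text
(no output)
```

View pics/w2.png

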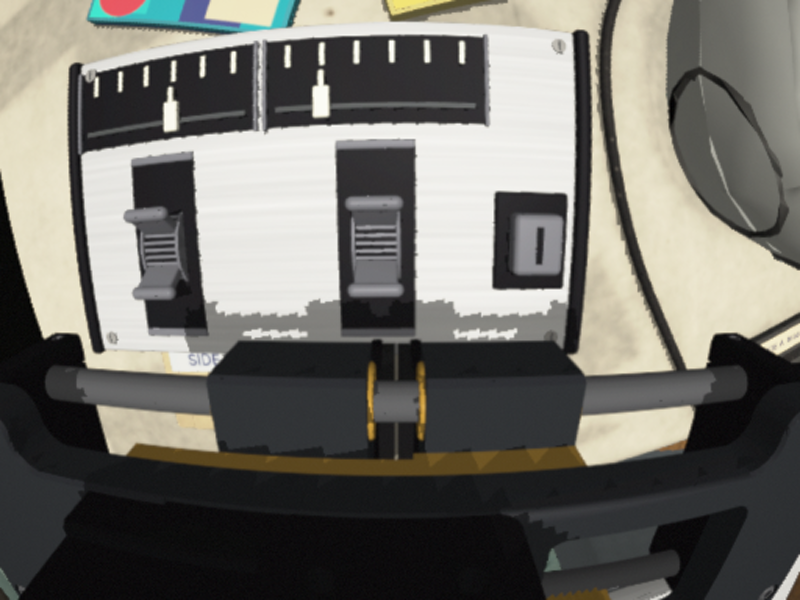

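The wrist view shows the source wheel lugs at (375,203) and (375,290). The finger centreline at column 397 is a little right of the wheel, as the pose says, and the pointer is still on mark 2.

Run:
```python
from h import *
s,c=pickle.load(open("w2.pkl","rb"));k=.64;print(s["position"])
L=np.mean([wz(c,s,u*k,v*k,.083) for u,v in((375,203),(375,290))],0);K=wz(c,s,539*k,243*k,.077);print(L,K)
R=s["tcp_rot"]
for p in(L,K):print((R.T@(p-s["position"])*1000).round(1))
```

```text
[0.5183239  0.29505693 0.12609247]
[0.56187034 0.29503419 0.083     ] [0.54988212 0.22783544 0.077     ]
[42.9 -8.7 42.9]
[44.3 59.6 49.1]
```

step_arm --pt "0.007 -0.027 0 0 0 0 1" --pt "0.007 -0.027 0.05 0 0 0 1" --pt "0.007 -0.027 0.1 0 0 0 1" --pt "0.007 -0.027 0.1 0 0 0 1" --pt "0.007 -0.027 0.1 0 0 0 1"

```text
time_s: 3.12
position: [0.5242, 0.3048, 0.099]
tcp_rot: [[0.981, -0.195, 0.002], [-0.195, -0.981, 0.001], [0.002, -0.001, -1.0]]
force: [0.2, -0.1, 0.3]
opening: 0.007
grasp_force: 0.0
```

step_arm --pt "0.02 0.005 0 0 0 0 1" --pt "0.04 0.005 0 0 0 0 1" --pt "0.06 0.005 -0.01 0 0 0 1" --pt "0.08 0.005 -0.02 0 0 0 1" --pt "0.1 0.005 -0.025 0 0 0 1" --pt "0.115 0.005 -0.025 0 0 0 1" --pt "0.12 0.005 -0.025 0 0 0 1" --pt "0.12 0.005 -0.025 0 0 0 1"

```text
time_s: 3.78
position: [0.56, 0.2958, 0.1055]
tcp_rot: [[0.981, -0.196, 0.003], [-0.196, -0.981, 0.001], [0.003, -0.001, -1.0]]
force: [-0.0, 0.8, -0.9]
opening: 0.005
grasp_force: 0.0
```

step_arm --pt "0 0 -0.04 0 0 0 1" --pt "0 0 -0.09 0 0 0 1" --pt "-0.05 0 -0.09 0 0 0 1" --pt "-0.12 0 -0.09 0 0 0 1" --pt "-0.13 0 -0.09 0 0 0 1" --pt "-0.13 0 -0.08 0 0 0 1"

```text
time_s: 4.28
position: [0.5192, 0.304, 0.1302]
tcp_rot: [[0.981, -0.194, 0.001], [-0.194, -0.981, 0.0], [0.001, -0.0, -1.0]]
force: [0.9, -1.0, 0.2]
opening: 0.007
grasp_force: 0.0
```

```bash
cat >> h.py <<'E'
EX=np.array([.982,-.190]);EY=np.array([.190,.982]);AX=np.array([.561,.2947])
def pointers(c,s):
    g=c["image"].min(2);out=[]
    m=(g>150).astype(np.uint8);n,l,st,ce=cv2.connectedComponentsWithStats(m)
    for i in range(1,n):
        if 8<st[i,4]<300:
            q=(wz(c,s,*ce[i],.062)[:2]-AX);a,b=q@EX*1000,q@EY*1000
            if 35<a<100 and -70<b<170: out.append((st[i,4],round(a,1),round(b,1)))
    return sorted(out,key=lambda t:-t[2])
E
python3 - <<'E'
from h import *
s,c=pickle.load(open("w2.pkl","rb"));print(pointers(c,s))
s,c=snap("w3");print(s["position"],s["force"]);print(pointers(c,s))
E
```

```text
[(np.int32(27), np.float64(83.4), np.float64(140.1)), (np.int32(25), np.float64(84.0), np.float64(125.2)), (np.int32(37), np.float64(84.0), np.float64(110.0)), (np.int32(176), np.float64(63.8), np.float64(96.3)), (np.int32(31), np.float64(84.6), np.float64(94.7)), (np.int32(39), np.float64(84.2), np.float64(79.8)), (np.int32(41), np.float64(84.1), np.float64(64.4)), (np.int32(52), np.float64(84.0), np.float64(39.2)), (np.int32(251), np.float64(64.0), np.float64(24.4)), (np.int32(54), np.float64(84.2), np.float64(24.0)), (np.int32(56), np.float64(84.3), np.float64(9.0)), (np.int32(53), np.float64(84.5), np.float64(-6.4)), (np.int32(43), np.float64(84.4), np.float64(-21.5)), (np.int32(46), np.float64(84.6), np.float64(-36.6))]
[0.51924746 0.30403311 0.13015921] [ 0.86953953 -0.9880059   0.19346419]
[(np.int32(24), np.float64(83.9), np.float64(140.1)), (np.int32(28), np.float64(83.9), np.float64(125.0)), (np.int32(36), np.float64(83.6), np.float64(110.0)), (np.int32(191), np.float64(63.8), np.float64(96.0)), (np.int32(38), np.float64(83.9), np.float64(94.8)), (np.int32(39), np.float64(84.1), np.float64(79.6)), (np.int32(39), np.float64(84.1), np.float64(64.3)), (np.int32(46), np.float64(84.5), np.float64(39.0)), (np.int32(46), np.float64(84.5), np.float64(24.0)), (np.int32(48), np.float64(84.2), np.float64(8.8)), (np.int32(241), np.float64(64.3), np.float64(8.7)), (np.int32(55), np.float64(84.3), np.float64(-6.5)), (np.int32(48), np.float64(84.6), np.float64(-21.5)), (np.int32(41), np.float64(84.6), np.float64(-36.7))]
```

One clean click (pointer 24 → 9 mm, mark 3), and the panel hasn't moved. Repeating.

step_arm --pt "0.013 0 0.05 0 0 0 1" --pt "0.013 0 0.1 0 0 0 1" --pt "0.013 0 0.1 0 0 0 1" --pt "0.035 0 0.1 0 0 0 1" --pt "0.055 0 0.1 0 0 0 1" --pt "0.075 0 0.09 0 0 0 1" --pt "0.095 0 0.082 0 0 0 1" --pt "0.115 0 0.08 0 0 0 1"

```text
time_s: 5.0
position: [0.5554, 0.2968, 0.106]
tcp_rot: [[0.981, -0.195, 0.002], [-0.195, -0.981, 0.0], [0.002, -0.001, -1.0]]
force: [-0.7, 0.3, -1.1]
opening: 0.0
grasp_force: 0.4
```

step_arm --pt "0.015 0 0 0 0 0 1" --pt "0.02 0 0 0 0 0 1" --pt "0.02 0 0 0 0 0 1" --pt "0.02 0 -0.04 0 0 0 1" --pt "0.02 0 -0.08 0 0 0 1" --pt "-0.05 0 -0.09 0 0 0 1" --pt "-0.11 0 -0.09 0 0 0 1" --pt "-0.11 0 -0.085 0 0 0 1"

```text
time_s: 5.67
position: [0.5181, 0.3039, 0.1323]
tcp_rot: [[0.981, -0.193, -0.002], [-0.193, -0.981, -0.0], [-0.002, 0.001, -1.0]]
force: [-0.2, -0.1, -0.5]
opening: 0.004
grasp_force: 0.0
```

Run:
```python
from h import *
s,c=snap("w4");print(s["position"],s["force"]);print([tuple(map(float,t)) for t in pointers(c,s)])
```

```text
[0.51811496 0.30387663 0.1322511 ] [-0.19659253 -0.12051607 -0.4811306 ]
[(34.0, 84.0, 124.9), (34.0, 84.1, 109.7), (182.0, 63.8, 95.9), (34.0, 84.3, 94.5), (37.0, 83.9, 79.7), (41.0, 84.0, 64.4), (50.0, 84.3, 39.0), (42.0, 84.1, 23.9), (42.0, 84.4, 8.6), (52.0, 84.5, -6.3), (237.0, 64.1, -6.6), (54.0, 84.5, -21.6), (41.0, 84.5, -36.8)]
```

Mark 4. One more click.

step_arm --pt "0.015 0 0.05 0 0 0 1" --pt "0.015 0 0.105 0 0 0 1" --pt "0.015 0 0.105 0 0 0 1" --pt "0.037 0 0.105 0 0 0 1" --pt "0.057 0 0.105 0 0 0 1" --pt "0.077 0 0.095 0 0 0 1" --pt "0.097 0 0.087 0 0 0 1" --pt "0.118 0 0.085 0 0 0 1"

```text
time_s: 6.38
position: [0.5579, 0.2964, 0.1063]
tcp_rot: [[0.981, -0.195, 0.003], [-0.195, -0.981, 0.001], [0.002, -0.001, -1.0]]
force: [-2.0, -0.0, -0.8]
opening: 0.009
grasp_force: 0.3
```

step_arm --pt "0.015 0 0 0 0 0 1" --pt "0.02 0 0 0 0 0 1" --pt "0.02 0 0 0 0 0 1" --pt "0.02 0 -0.04 0 0 0 1" --pt "0.02 0 -0.08 0 0 0 1" --pt "-0.05 0 -0.09 0 0 0 1" --pt "-0.11 0 -0.09 0 0 0 1" --pt "-0.11 0 -0.085 0 0 0 1"

```text
time_s: 7.05
position: [0.5204, 0.3034, 0.1322]
tcp_rot: [[0.981, -0.193, -0.002], [-0.193, -0.981, -0.0], [-0.002, 0.001, -1.0]]
force: [-0.7, -0.3, -0.4]
opening: 0.004
grasp_force: 0.0
```

Run:
```python
from h import *
s,c=snap("w5");print(s["position"],s["force"]);print([tuple(map(float,t)) for t in pointers(c,s)])
cv2.imwrite("pics/w5.png",cv2.resize(c["image"][...,::-1],(800,600),interpolation=cv2.INTER_CUBIC))
```

```text
[0.5204241  0.30342358 0.13219262] [-0.69911633 -0.30153751 -0.42895336]
[(32.0, 83.8, 140.1), (34.0, 84.1, 124.9), (30.0, 84.3, 109.7), (178.0, 63.8, 95.9), (31.0, 84.0, 94.7), (39.0, 84.0, 79.7), (40.0, 84.1, 64.3), (53.0, 84.1, 39.1), (42.0, 84.1, 23.9), (42.0, 84.4, 8.6), (49.0, 84.5, -6.4), (53.0, 84.5, -21.5), (234.0, 64.3, -22.1), (42.0, 84.7, -36.7)]
```

View pics/w5.png

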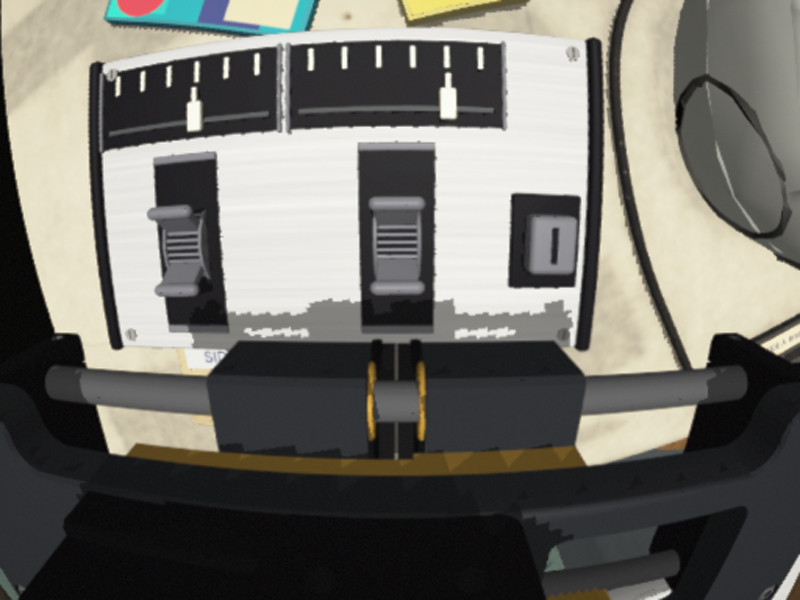

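The pointer is at (448,100), on the 5th mark (447,57), and the destination is still on its 4th. Now the key, seen at (552,245).

step_arm --pt "0 0.12 0 0 0 0 1" --pt "0.06 0.228 0 0 0 0 1" --pt "0.144 0.228 0 0 0 0 1" --pt "0.144 0.228 0.03 0 0 0 1" --pt "0.144 0.228 0.07 0 0 0 1" --pt "0.144 0.228 0.07 0 0 0 1" --pt "0.144 0.228 0.07 0 0 0 1"

```text
time_s: 7.68
position: [0.5514, 0.2275, 0.1083]
tcp_rot: [[0.981, -0.194, -0.004], [-0.194, -0.981, -0.001], [-0.003, 0.001, -1.0]]
force: [0.0, -0.2, -0.3]
opening: 0.005
grasp_force: 0.0
```

step_arm --pt "-0.005 0 0.01 0 0 0 1" --pt "-0.005 0 0.02 0 0 0 1" --pt "-0.005 0 0.027 0 0 0 1" --pt "-0.005 0 0.027 0 0 0 1"

```text
time_s: 8.02
position: [0.5507, 0.2282, 0.1013]
tcp_rot: [[0.981, -0.195, -0.001], [-0.195, -0.981, 0.0], [-0.001, -0.0, -1.0]]
force: [-1.7, 1.6, 1.6]
opening: 0.006
grasp_force: 1.1
```

step_arm --pt "0 0 0.004 0 0 0 1" --pt "0 0 0.008 0 0 0 1" --pt "0 0 0.008 0 0 0 1"

```text
time_s: 8.27
position: [0.5511, 0.228, 0.0991]
tcp_rot: [[0.981, -0.195, -0.0], [-0.195, -0.981, 0.001], [-0.001, -0.0, -1.0]]
force: [-2.5, 2.2, 3.4]
opening: 0.007
grasp_force: 1.6
```

Touching and yielding. Going on in small steps.

step_arm --pt "0 0 0.004 0 0 0 1" --pt "0 0 0.007 0 0 0 1" --pt "0 0 0.007 0 0 0 1"

```text
time_s: 8.52
position: [0.5512, 0.2278, 0.0974]
tcp_rot: [[0.981, -0.195, -0.0], [-0.195, -0.981, 0.0], [-0.0, -0.0, -1.0]]
force: [-2.3, 2.1, 5.8]
opening: 0.002
grasp_force: 2.9
```

step_arm --pt "0 0 0.003 0 0 0 1" --pt "0 0 0.005 0 0 0 1" --pt "0 0 0.005 0 0 0 1"

```text
time_s: 8.77
position: [0.5513, 0.2278, 0.0973]
tcp_rot: [[0.981, -0.195, 0.0], [-0.195, -0.981, 0.0], [0.0, -0.001, -1.0]]
force: [-4.4, 2.6, 13.1]
opening: 0.001
grasp_force: 6.8
```

The key is bottomed: 13 N with no further travel. Release and lift clear.

step_arm --pt "0 0 -0.015 0 0 0 1" --pt "0 0 -0.05 0 0 0 1" --pt "0 0 -0.15 0 0 0 1" --pt "0 0 -0.25 0 0 0 1" --pt "-0.1 0 -0.35 0 0 0 1" --pt "-0.15 0 -0.4 0 0 0 1" --pt "-0.15 0 -0.4 0 0 0 1" --pt "-0.15 0 -0.4 0 0 0 1"

```text
time_s: 9.43
position: [0.5079, 0.2363, 0.2166]
tcp_rot: [[0.981, -0.194, 0.004], [-0.194, -0.981, -0.0], [0.004, -0.001, -1.0]]
force: [0.2, 0.2, -0.5]
opening: 0.004
grasp_force: 0.0
```

Run:
```python
from h import *
s,c=snap("w6");print(s["position"],s["force"]);print([tuple(map(float,t)) for t in pointers(c,s)])
cv2.imwrite("pics/w6.png",cv2.resize(c["image"][...,::-1],(800,600),interpolation=cv2.INTER_CUBIC))
```

```text
[0.50793206 0.23627411 0.21662436] [ 0.16185204  0.16921044 -0.53665879]
[(11.0, 83.9, 140.2), (18.0, 83.7, 125.0), (17.0, 83.5, 110.1), (83.0, 63.4, 96.3), (18.0, 83.9, 94.6), (18.0, 84.1, 79.7), (19.0, 84.1, 64.3), (17.0, 64.5, 51.6), (19.0, 84.0, 39.4), (20.0, 83.8, 24.3), (25.0, 83.5, 9.2), (18.0, 84.0, -5.8), (115.0, 63.7, -20.6), (25.0, 84.5, -21.2), (29.0, 84.2, -36.2)]
```

View pics/w6.png

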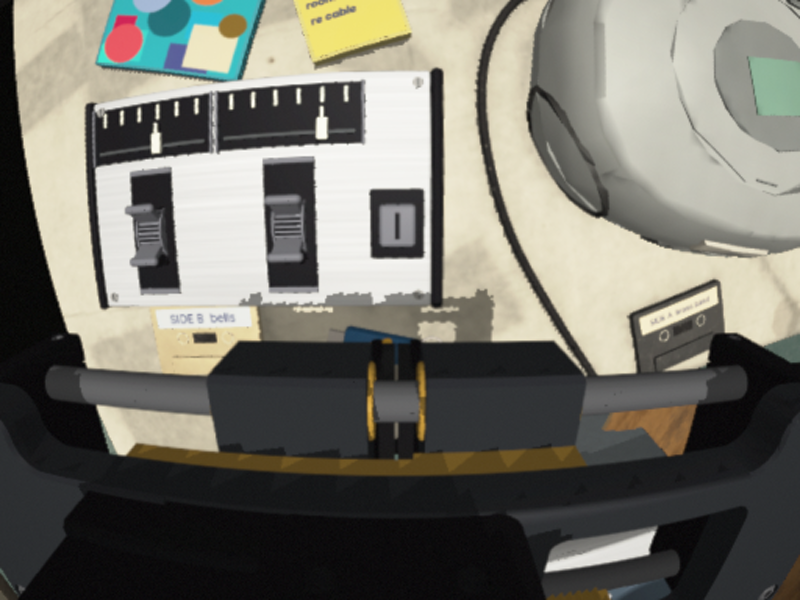

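The source pointer is at mark 5 (321,122) and the destination at mark 4 (156,135). The key at (397,224) is up, and nothing has been displaced.

```bash
python3 -c "
from rig import *
print(hand_in())"
```

```text
the job is handed in; nothing more can be done
None
```

Source five is put through and the job is handed in: three clicks took the source wheel from mark 2 to mark 5, then the take key was pressed right down and came back up, with the destination wheel still at mark 4 and no sign in the last wrist picture of the panel or the things round it having moved.

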